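Load a solar cell into the probe station and start the measurement

ROBOT

A 6-joint arm with a two-finger parallel gripper is mounted at the origin on the work surface. World frame = base frame: x ahead of the robot, y to its left, z up, the work surface at z = 0. Lengths are in m, angles in rad, forces in N, time in s.
With the tool pointing down it reaches from about 0.425 to 0.95 m from the base axis. Payload 3.5 kg.
Tool frame: the origin (TCP) lies midway between the tips of the shut fingers; the grasp point (between the pads) lies 19 mm behind it; x points along the fingers, y is the direction in which the jaws open and shut, and the axes are right-handed (so a half turn about x gives the same grasp; the last joint's range is limited). The gripper opens to 85 mm and grips with 20 to 120 N. Pads are 22 mm wide; open, the fingers measure 114 mm over their backs; the gripper's body (76 mm by 85 mm) begins 54 mm behind the grasp point. The pads swing forward as they close: fully open they stand 13 mm farther back than shut.
Start: joints at [1.077, 0.286, 1.577, -0, 1.279, -0.15], TCP at [0.227, 0.635, 0.231] pointing down, gripper open.
Joint ranges: [-2.77, 2.77], [-0.9, 2.22], [0.21, 2.48], [-1.53, 4.67], [0.24, 2.81], [-2.84, 2.84]. Speed limits (rad/s): [2.79, 2.79, 3.14, 3.14, 3.14, 3.14].

INTERFACE

Orientations are given as a unit quaternion [x, y, z, w].
In Python, from plant import ctrl, vision gives the robot as it stands. The module is installed in compiled form; this text tells all that it offers.
- The arm moves only by the tool play_rows, never from a script. Its arguments are lists of equal length, an entry for each row: "claw": the closure in counts, from 0 (fully open) to 255 (shut); "travel": the shift along the tool's x, y, z in m, a list of three; "dr": the turn, a rotation vector about the tool's x, y, z in rad, a list of three. In form: {"claw": [claw, ...], "travel": [[tx, ty, tz], ...], "dr": [[wx, wy, wz], ...]}. A call has 1 to 20 rows; each row is the pose to reach, as a shift and turn from the pose measured when the call began, along the tool's axes at that moment; what a row does not reach only later rows make up. A row lasts 1/10 s, in which the tool goes at most 50 mm and 8.59 degrees, less where a joint would pass 70% of its speed; a pose out of reach is approached as far as the arm can. A call with a gripper value outside its range is refused whole. The fingers move at their own pace and stop on an object; "force" is the grip in N (left out, the last holds). Time passes only in rows, so rows that repeat a pose let the fingers close. It gives the time, the measured TCP pose, the force and the opening at its end, in the units of the state.
- ctrl.get_state(): the state, without advancing time (a new reading comes with each control period).
- vision.read_camera(name): name is "scene" or "top" or "wrist"; returns a dict with "img" (420x560x3 uint8, red, green, blue), "range_z" (420x560 float32, m along the optical axis (not along the pixel's ray), 0 where there is no reading), "K" (3x3 intrinsics, pixels), "world_to_cam" (4x4, takes a point from world to camera coordinates). Camera axes: x right, y up, looking along -z (the intrinsics and any distortion apply to the point x, -y, -z); pixel columns grow to the right and rows downward; lengths in m; the calibration is good to about 2 mm. A picture is of the moment at which its call begins.
- ctrl.sign_off(): hands the job in, once; it reports no verdict.
The state is a dict: "time": time; "qpos": joint angles; "dq": joint speeds; "joint_efforts": joint torques, N m; "eef_pos": TCP position; "tcp_rot": TCP orientation; "contact_force": force on the tool from outside, world axes, zero at the start; "wrist_torque": the same for the moment, N m; "opening": opening from 0.0 (shut) to 1.0 (fully open).
Only numpy, scipy, OpenCV 4.12 (cv2) and the standard library are available. Lean on these libraries where they do the work, as an engineer would, in place of code of your own. Each camera call takes 0.05 s, during which the arm holds its last target.

TASK

Push the white holder with the blue solar cell along the black board, through the narrow gap between the two probe positioners and on until its front end is flush against the aluminium stop bar behind them; slide it with the fingertips only, never lifting it, and do not ram the positioners with it or with the arm. Once it is home, press the green button on the grey start box all the way down and let go. Leave the vial, the spare holder and the screwdriver where they are.

Things in the scene. Friction and masses are not known exactly. Their poses are not given: they have to be found in the camera images.
- station: black metal board 420 x 280 x 12 mm fixed to the bench. Origin: centre of its underside, on the bench; its top is at z = 12 mm. Its x axis is the push direction, from the loading end (x = -210 mm) through the gap to the stop bar; y points left of that, z up. The push runs roughly from the robot's right to its left (world +y, up to 15 degrees off)
- positioner_left: small aluminium and black probe positioner fixed on the board left of the push line. Origin: centre of its foot, at station x 35, y 67.5 mm. Base 50 x 50 x 28 mm, upright corners rounded to 6 mm; stage and knobs reach 60 mm above the board and 113 mm from the push line. Its thin arm and needle lean inward and towards the stop; tip 25 mm above the board at station x 115, y 12 mm
- positioner_right: its mirror image on the right (-y) of the push line, at x = 35, y = -67.5 mm of the station
- gap (a point): the middle of the gap between the two positioner bases, at board-top level: the gap is 85 mm wide (y = -42.5 to 42.5 mm of the station) and runs from x = 10 to 60 mm of the station
- stop_face (a point): middle of the face of the aluminium stop bar (110 mm wide, 20 mm high, across the board), at board-top level, station x 178, y 0 mm; the face looks to station -x. When the holder is home its front end lies flat on this face, its origin is at station x 123, y about 0 mm, and its rear end is just past the gap, at station x 68 mm
- cell_holder: the holder to push: loose white slab 110 (x) x 80 (y) x 18 mm, upright corners rounded to 10 mm, about 0.25 kg, with a dark blue solar cell on top. Origin: centre of its underside, on the board. Its +x end is the front end and goes first; two brass pads mark the rear. Starts at the loading end, up to 45 mm off the push line and turned up to 17 degrees
- start_box: the grey start box, 75 x 95 x 40 mm, fixed to the bench on the robot's left, with the green button on its black top. Origin: centre of its underside
- start_button_top (a point): the middle of the green button's top face (28 mm across, facing up)
- start_button (a joint): travel of the green spring push button: 0 released, 0.006 m fully down, which takes about 5 N
- vial: an amber glass vial with a black cap, 22 mm across and 40 mm high, standing loose on the board close before the left positioner, beside the push lane; leave alone. Origin: centre of its underside
- spare_holder: a second white holder, with a brown cell, same size, lying loose on the bench; leave alone. Origin: centre of its underside
- screwdriver: a red-handled screwdriver, 160 mm long, loose on the bench; leave alone. Origin: near its middle
Not all that is in view belongs to the job. Leave any orange or purple look-alike of the start_box alone.

How it is judged:
On the way, in this order (a step that is already met when the one before it is completed fails the run):
1. the holder is between the two positioners (x of cell_holder in the frame of station between 0.005 and 0.1 m and y of cell_holder in the frame of station between -0.006 and 0.006 m), for 0.1 s.
2. the holder is home, flat against the stop bar (x of cell_holder in the frame of station above 0.1195 m and y of cell_holder in the frame of station between -0.006 and 0.006 m and angle between the x axis of cell_holder and the x axis of station, either way round below 0.07 rad and z of cell_holder in the frame of station below 0.015 m), for 0.2 s.
3. the green button is pressed down (value of joint start_button above 0.0045 m), for 0.05 s.
At the end, for the whole second after the job is handed in: the holder lies flat on the board and at rest with its front end within 3.5 mm of the stop bar, within 6 mm of the push line and 4 degrees of square; the green button has been pressed after that (at least 4.5 of 6 mm) and is up again (all of step 2 and linear speed of cell_holder below 0.01 m/s and value of joint start_button below 0.0015 m); the robot touches nothing.
It fails at once if the holder is lifted or tipped (z of cell_holder in the frame of station above 0.017 m or angle between cell_holder's own z axis and vertical above 0.12 rad).
It fails at once if the holder is rammed against a positioner (over 25 N) (contact force between cell_holder and positioner_left above 25 N or contact force between cell_holder and positioner_right above 25 N).
It fails at once if the robot knocks a positioner (over 10 N) (contact force between any of the arm, the fingers and positioner_left above 10 N or contact force between any of the arm, the fingers and positioner_right above 10 N).
It fails at once if the button is pressed before the holder is home (value of joint start_button above 0.003 m and x of cell_holder in the frame of station below 0.119 m).
It fails at once if the vial, the spare holder or the screwdriver is moved (over 20 mm) (distance of any of vial, spare_holder, screwdriver from where it was at the start of the episode above 0.02 m).
It also fails if it takes over 72 s, if anything falls off the work surface, if the arm or the gripper's body presses on something with over 40 N, if the wrist force passes 120 N, or if a joint passes its speed limit or range.

## Working session

There is one attempt and no reset: what is moved stays moved. The work goes in short steps, Python scripts to look and compute and a tool call to move; the robot and the scene stay as the last step left them, time stands still between calls to the robot, and variables do not carry over. Pictures are saved under pics/ and viewed, and the job is handed in when it is done.

Besides the shell and the picture viewer there is one more tool, called after ">>>" by a JSON object that holds its "api" and its "payload". play_rows: Moves the arm, as the interface text tells. Its arguments: {"type":"object","properties":{"claw":{"type":"array","items":{"type":"number"}},"travel":{"type":"array","items":{"type":"array","items":{"type":"number"}}},"dr":{"type":"array","items":{"type":"array","items":{"type":"number"}}},"force":{"type":"number"}},"required":["claw","travel","dr"]}

```bash
mkdir -p pics
cat > h.py <<'E'
import numpy as np, cv2
from plant import ctrl, vision
def snap(name,fn):
    c=vision.read_camera(name); cv2.imwrite(f'pics/{fn}.png',cv2.cvtColor(c['img'],cv2.COLOR_RGB2BGR)); np.savez(f'pics/{fn}.npz',**c); return c
def load(fn): return dict(np.load(f'pics/{fn}.npz'))
def proj(c,P):
    P=np.atleast_2d(P); q=(c['world_to_cam']@np.c_[P,np.ones(len(P))].T)[:3]; q=np.array([q[0],-q[1],-q[2]]); u=c['K']@q; return (u[:2]/u[2]).T
def deproj(c,u,v,z=None):
    K=c['K']; d=np.linalg.inv(K)@[u,v,1]; T=np.linalg.inv(c['world_to_cam']); D=T[:3,:3]@[d[0],-d[1],-d[2]]; o=T[:3,3]
    s=c['range_z'][int(round(v)),int(round(u))] if z is None else (z-o[2])/D[2]
    return o+s*D
E
python3 - <<'E'
from h import *
for n in('scene','top','wrist'):
    c=snap(n,n+'0'); print(n,c['K'].tolist(),np.linalg.inv(c['world_to_cam'])[:3].round(3).tolist(),[k for k in c])
print(ctrl.get_state())
E
```

```text
scene [[488.5211641350645, 0.0, 274.6647869827437], [0.0, 488.5211641350645, 202.23032620548543], [0.0, 0.0, 1.0]] [[0.843, -0.31, 0.439, 1.069], [0.537, 0.474, -0.698, -0.898], [0.009, 0.824, 0.566, 0.83]] ['img', 'range_z', 'K', 'world_to_cam']
top [[419.75189924617877, 0.0, 274.8179694815796], [0.0, 419.75189924617877, 207.91757410773133], [0.0, 0.0, 1.0]] [[0.013, 0.994, -0.108, 0.309], [-1.0, 0.013, -0.006, 0.058], [-0.004, 0.108, 0.994, 1.353]] ['img', 'range_z', 'K', 'world_to_cam']
wrist [[302.5215433694841, 0.0, 272.3119373844791], [0.0, 302.5215433694841, 206.2634800243462], [0.0, 0.0, 1.0]] [[0.337, -0.899, -0.28, 0.156], [0.941, 0.321, 0.103, 0.659], [-0.002, -0.299, 0.954, 0.374]] ['img', 'range_z', 'K', 'world_to_cam']
{'time': 0.15, 'qpos': array([ 1.07692719e+00,  2.87027338e-01,  1.57778220e+00, -2.81325178e-06,
        1.27856776e+00, -1.49999483e-01]), 'dq': array([ 0.0016275 , -0.00171556, -0.00257861, -0.0003646 ,  0.00117817,
       -0.0013678 ]), 'joint_efforts': array([ 1.03380353e-03, -4.06602859e+01, -2.93140179e+01, -1.84166197e-04,
        3.97869866e-03, -6.03094236e-06]), 'eef_pos': array([0.22730795, 0.63506791, 0.23025315]), 'tcp_rot': array([ 0.12037898,  0.69687941, -0.12157669,  0.69648194]), 'contact_force': array([-0.25212166,  0.14540438, -0.02140982]), 'wrist_torque': array([-0.03592827,  0.04599113, -0.0056733 ]), 'opening': 0.9992407408112176}
```

View pics/scene0.png

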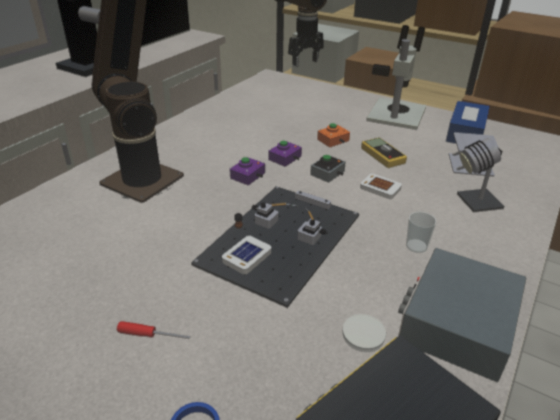

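View pics/top0.png

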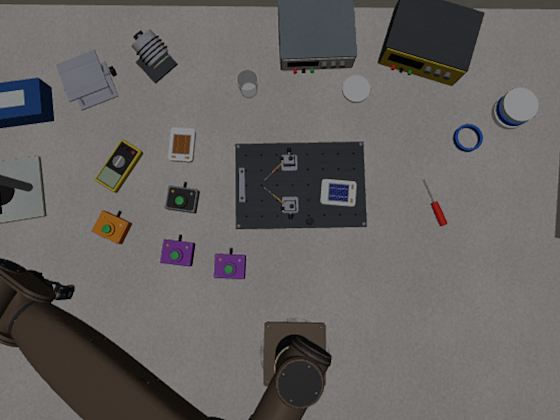

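View pics/wrist0.png

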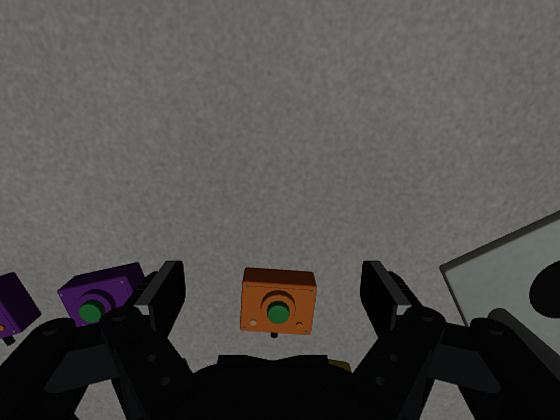

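Top view: the board spans about (236,143)–(366,228). The holder with the blue cell is at (339,192), the positioners at (289,161) and (290,205), and the vial at (309,221). The stop bar is at (241,185).

Look-alikes:
- **Boxes:** grey/black (182,198), orange (112,228), purple (178,252) and (230,266).
- **Holders:** blue cell (339,192) and brown cell (181,145).

By the description I choose the grey box and the blue-cell holder, and check both in a close crop.

Run:
```python
from h import *
c=load('top0'); b=cv2.cvtColor(c['img'],cv2.COLOR_RGB2BGR)
cr=b[125:245,155:385]; 
cv2.imwrite('pics/c1.png',cv2.resize(cr[10:110,75:220],None,fx=5.5,fy=5.5,interpolation=cv2.INTER_CUBIC))
cv2.imwrite('pics/c2.png',cv2.resize(b[170:225,155:215],None,fx=8,fy=8,interpolation=cv2.INTER_CUBIC))
for n,u,v,z in [('tl',236,143,.012),('tr',366,142,.012),('br',367,228,.012),('bl',236,228,.012),('holder',339,192,.03),('btn',181,200,.045),('barface',246,185,.02)]:
    print(n,deproj(c,u,v,z).round(4),deproj(c,u,v).round(4))
```

```text
tl [0.6665 0.1958 0.012 ] [0.6658 0.1955 0.0147]
tr [ 0.6749 -0.229   0.012 ] [ 0.6764 -0.2301  0.0067]
br [ 0.3937 -0.2293  0.012 ] [ 0.3941 -0.2306  0.0059]
bl [0.3884 0.1894 0.012 ] [0.388  0.1887 0.0191]
holder [ 0.5061 -0.1376  0.03  ] [ 0.5053 -0.1368  0.0358]
btn [0.4723 0.3612 0.045 ] [0.4704 0.3576 0.0605]
barface [0.5266 0.1596 0.02  ] [0.5276 0.16   0.0144]
```

View pics/c1.png

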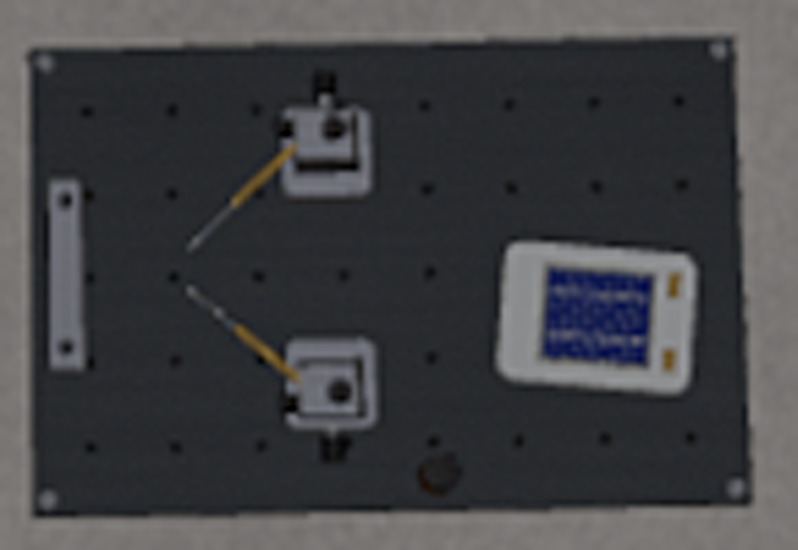

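View pics/c2.png

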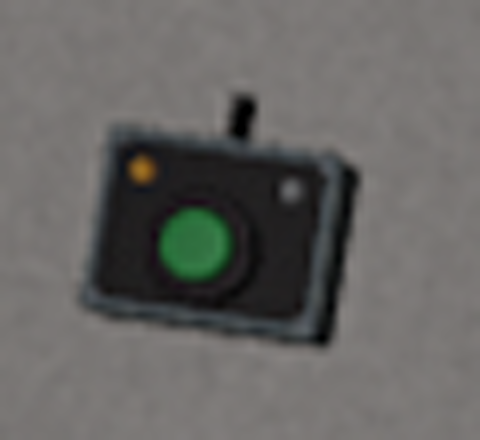

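```bash
cat >> h.py <<'E'
from scipy.spatial.transform import Rotation as R
def target(pos,ydir):
    """travel/dr for TCP pos and jaw axis dir (angle of tool y in world xy, mod pi nearest)"""
    s=ctrl.get_state(); R0=R.from_quat(s['tcp_rot']).as_matrix(); best=None
    for a in (ydir,ydir+np.pi):
        y=np.array([np.cos(a),np.sin(a),0]); x=np.array([0,0,-1.]); G=np.c_[x,y,np.cross(x,y)]
        rv=R.from_matrix(R0.T@G).as_rotvec()
        if best is None or np.linalg.norm(rv)<np.linalg.norm(best): best=rv
    t=R0.T@(np.array(pos)-s['eef_pos'])
    print('travel',t.round(4).tolist(),'dr',best.round(4).tolist(),'now',s['eef_pos'].round(4),'t',round(s['time'],2))
    print('R0',R0.round(3).tolist())
E
python3 - <<'E'
from h import *
print(ctrl.get_state()['qpos'])
target([0.50,-0.02,0.33],0)
target([0.50,-0.02,0.33],np.pi/2)
E
```

```text
[ 1.07692719e+00  2.87027338e-01  1.57778220e+00 -2.81325178e-06
  1.27856776e+00 -1.49999483e-01]
travel [-0.0989, -0.525, 0.4775] dr [1.2269, 0.0009, 0.0017] now [0.2273 0.6351 0.2303] t 0.15
R0 [[-0.001, 0.337, 0.941], [-0.002, 0.941, -0.337], [-1.0, -0.002, -0.0]]
travel [-0.0989, -0.525, 0.4775] dr [-0.3439, -0.0006, 0.0017] now [0.2273 0.6351 0.2303] t 0.15
R0 [[-0.001, 0.337, 0.941], [-0.002, 0.941, -0.337], [-1.0, -0.002, -0.0]]
```

>>> {"api": "play_rows", "payload": {"claw": [0,0,0,0,0,0,0,0,0,0,0,0,0,0,0,0,0,0,0,0], "travel": [[-0.1,-0.525,0.478],[-0.1,-0.525,0.478],[-0.1,-0.525,0.478],[-0.1,-0.525,0.478],[-0.1,-0.525,0.478],[-0.1,-0.525,0.478],[-0.1,-0.525,0.478],[-0.1,-0.525,0.478],[-0.1,-0.525,0.478],[-0.1,-0.525,0.478],[-0.1,-0.525,0.478],[-0.1,-0.525,0.478],[-0.1,-0.525,0.478],[-0.1,-0.525,0.478],[-0.1,-0.525,0.478],[-0.1,-0.525,0.478],[-0.1,-0.525,0.478],[-0.1,-0.525,0.478],[-0.1,-0.525,0.478],[-0.1,-0.525,0.478]], "dr": [[-0.344,0,0],[-0.344,0,0],[-0.344,0,0],[-0.344,0,0],[-0.344,0,0],[-0.344,0,0],[-0.344,0,0],[-0.344,0,0],[-0.344,0,0],[-0.344,0,0],[-0.344,0,0],[-0.344,0,0],[-0.344,0,0],[-0.344,0,0],[-0.344,0,0],[-0.344,0,0],[-0.344,0,0],[-0.344,0,0],[-0.344,0,0],[-0.344,0,0]]}}

```text
time: 2.15
eef_pos: [0.5001, -0.019, 0.3311]
tcp_rot: [-0.001, 0.707, 0.0, 0.707]
contact_force: [0.0, 0.3, -0.2]
opening: 1.002
```

Run:
```python
from h import *
c=snap('wrist','wrist1'); s=ctrl.get_state(); print(s['time'],s['eef_pos'],s['qpos'].round(3),s['dq'].round(3)); print(np.linalg.inv(c['world_to_cam'])[:3].round(3))
```

```text
2.2 [ 0.50015192 -0.01919662  0.33105307] [-0.24  -0.168  1.873 -0.002  1.438 -1.813] [-0.007  0.003 -0.003  0.001  0.    -0.   ]
[[-0.002 -0.955 -0.298  0.424]
 [ 1.    -0.002  0.001 -0.021]
 [-0.002 -0.298  0.955  0.475]]
```

View pics/wrist1.png

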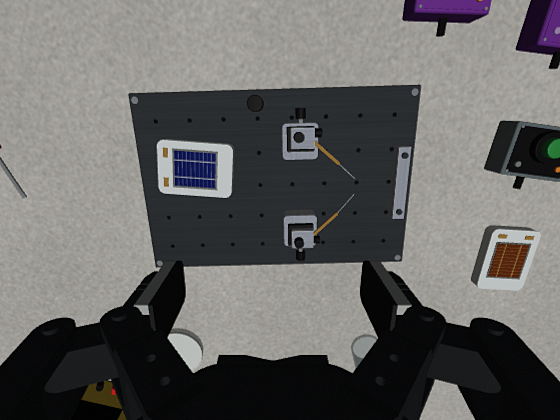

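The wrist view shows the board corners at (130,94), (420,85), (404,259) and (157,265). The holder is at (195,169), the stop bar at (402,183) and the vial at (255,103). The grey box is at the right edge, with its button at (550,150). Next I fit the poses.

```bash
cat >> h.py <<'E'
def deprojN(c,uv,z): return np.array([deproj(c,u,v,z) for u,v in uv])
def holder(c,roi=None,zt=0.030):
    g=c['img'].astype(int); m=((g.min(2)>150)&(g.max(2)-g.min(2)<25)).astype(np.uint8)
    if roi is not None:
        k=np.zeros_like(m); k[roi[1]:roi[3],roi[0]:roi[2]]=1; m*=k
    m=cv2.morphologyEx(m,cv2.MORPH_CLOSE,np.ones((3,3)))
    cs,_=cv2.findContours(m,cv2.RETR_EXTERNAL,cv2.CHAIN_APPROX_NONE); q=max(cs,key=cv2.contourArea)
    P=deprojN(c,q[:,0,:],zt)[:,:2]; r=cv2.minAreaRect((P*1000).astype(np.float32)); return r,q,m
E
python3 - <<'E'
from h import *
c=load('wrist1'); g=c['img']
b=cv2.cvtColor(g,cv2.COLOR_RGB2BGR)
cv2.imwrite('pics/w1a.png',cv2.resize(b[75:280,120:270],None,fx=4,fy=2.9,interpolation=cv2.INTER_CUBIC)[:595])
cv2.imwrite('pics/w1b.png',cv2.resize(b[75:275,250:430],None,fx=3,fy=3,interpolation=cv2.INTER_CUBIC)[:595])
r,q,m=holder(c,(140,130,250,210)); print(r,g[150,165],g[165,228],g[240,180],g[50,250])
for n,uv in zip('abcd',[(130,94),(420,85),(404,259),(157,265)]): print(n,deproj(c,*uv,.012).round(4), deproj(c,*uv).round(4))
print('holder depth',deproj(c,195,169),deproj(c,165,145),deproj(c,220,190))
E
```

```text
((505.48748779296875, -136.70346069335938), (109.80349731445312, 79.62397766113281), 85.8143081665039) [138 106  51] [187 193 192] [40 44 46] [159 157 152]
a [ 0.3999 -0.2263  0.012 ] [ 0.4001 -0.2249  0.0151]
b [0.3872 0.1884 0.012 ] [0.3872 0.1885 0.0118]
c [0.6615 0.2017 0.012 ] [0.6667 0.2066 0.0018]
d [ 0.674  -0.2181  0.012 ] [ 0.6735 -0.2177  0.013 ]
holder depth [ 0.50487852 -0.13574929  0.03184206] [ 0.47006617 -0.17664495  0.03135413] [ 0.53699222 -0.10054322  0.03097326]
```

View pics/w1b.png

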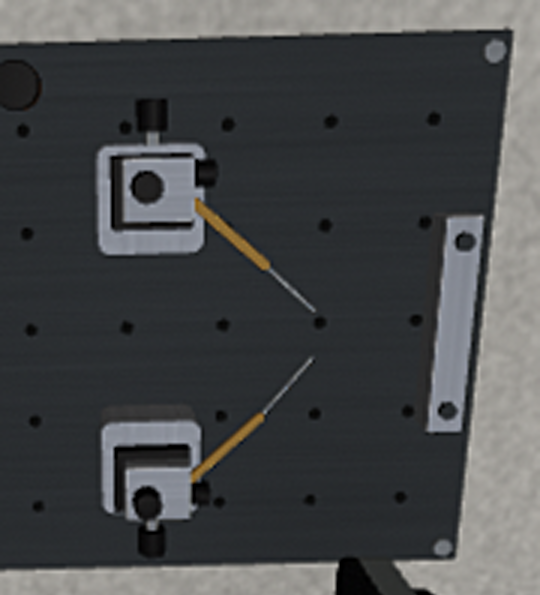

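View pics/w1a.png

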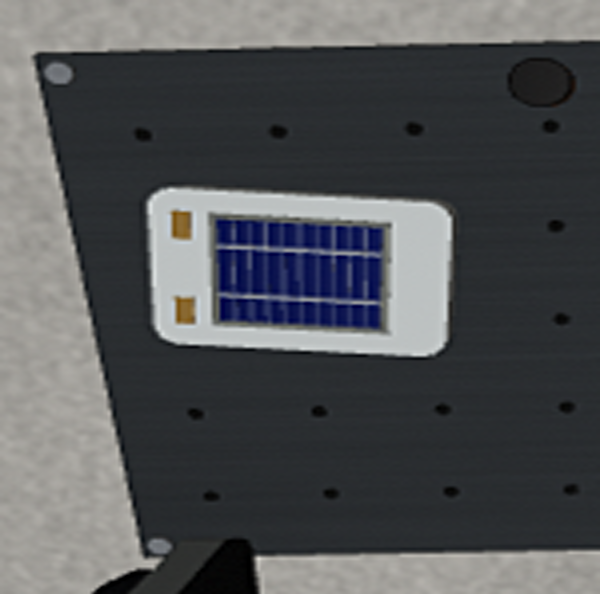

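```bash
cat >> h.py <<'E'
from scipy.optimize import least_squares
from scipy.ndimage import map_coordinates, gaussian_filter
def fitrect(c,p0,L,W,z,trim=0.03,rng=6,n=40,mask=None,verbose=True):
    """fit rectangle LxW centred p (x,y,yaw) at height z to image edges"""
    g=gaussian_filter(c['img'].astype(float).mean(2),0.8); p=np.array(p0,float)
    for it in range(6):
        ca,sa=np.cos(p[2]),np.sin(p[2]); obs=[]
        for (ax,sg) in ((0,1),(0,-1),(1,1),(1,-1)):
            h=(W if ax==0 else L)/2-trim
            for t in np.linspace(-h,h,n):
                l=np.array([sg*L/2,t] if ax==0 else [t,sg*W/2]); nl=np.array([sg,0] if ax==0 else [0,sg])
                w=p[:2]+[ca*l[0]-sa*l[1],sa*l[0]+ca*l[1]]; wn=np.array([ca*nl[0]-sa*nl[1],sa*nl[0]+ca*nl[1]])
                u=proj(c,[*w,z])[0]; u2=proj(c,[*(w+.001*wn),z])[0]; d=u2-u; mm=np.linalg.norm(d); d/=mm
                s=np.arange(-rng,rng+.01,.25); q=u+s[:,None]*d
                if q.min()<2 or q[:,0].max()>557 or q[:,1].max()>417: continue
                if mask is not None and mask(u): continue
                v=map_coordinates(g,[q[:,1],q[:,0]],order=1); gr=np.abs(np.gradient(v)); k=gr.argmax()
                if gr[k]<3 or k in(0,len(s)-1): continue
                obs.append((ax,sg,t,s[k]/mm*.001))
        A=[];B=[]
        for ax,sg,t,e in obs:
            # normal offset e = sg*dx_l + sg*(rotation * t)
            A.append([sg,0,-sg*t] if ax==0 else [0,sg,sg*t]); B.append(e)
        A=np.array(A);B=np.array(B); x=least_squares(lambda x:A@x-B,np.zeros(3),loss='soft_l1',f_scale=.0007).x
        p=p+[ca*x[0]-sa*x[1],sa*x[0]+ca*x[1],x[2]]; rng=max(3,rng-1)
    r=A@x-B
    if verbose: print('fit',p[:2].round(4),'yaw deg',np.degrees(p[2]).round(2),'n',len(obs),'med|r| mm',(np.median(abs(r))*1e3).round(2))
    return p
def rel(st,h):
    ca,sa=np.cos(st[2]),np.sin(st[2]); d=h[:2]-st[:2]; return np.array([ca*d[0]+sa*d[1],-sa*d[0]+ca*d[1],h[2]-st[2]])
def s2w(st,x,y):
    ca,sa=np.cos(st[2]),np.sin(st[2]); return np.array([st[0]+ca*x-sa*y,st[1]+sa*x+ca*y])
E
python3 - <<'E'
from h import *
for fn in('wrist1','top0'):
    c=load(fn); mk=(lambda u:(u[1]>240 and (u[0]<205 or u[0]>350))) if fn[0]=='w' else None
    st=fitrect(c,[.53,-.014,np.radians(91.8)],.42,.28,.012,mask=mk)
    h=fitrect(c,[.5055,-.1367,np.radians(85.8)],.11,.08,.030,trim=.015,rng=4)
    r=rel(st,h); print('holder in st',r[:2].round(4),np.degrees(r[2]).round(2))
    for x,y,z in [(178,55,32),(178,-55,32),(60,42.5,40),(10,42.5,40),(60,-42.5,40),(10,-42.5,40),(115,12,37),(115,-12,37)]:
        print((x,y),proj(c,[*s2w(st,x/1e3,y/1e3),z/1e3]).round(1))
    v=[(255,103) ,(309,221)][fn[0]=='t']; w=deproj(c,*v,.052); print('vial',rel(st,np.r_[w[:2],0])[:2])
E
```

```text
fit [ 0.5319 -0.0158] yaw deg 91.66 n 139 med|r| mm 0.4
fit [ 0.5055 -0.1368] yaw deg 85.63 n 160 med|r| mm 0.38
holder in st [-0.1201  0.0299] -6.03
(178, 55) [[398.5 146.7]]
(178, -55) [[391.6 218.5]]
(60, 42.5) [[317.2 158.4]]
(10, 42.5) [[282.4 159.4]]
(60, -42.5) [[316.3 214.5]]
(10, -42.5) [[283.3 215.3]]
(115, 12) [[354.  177.9]]
(115, -12) [[353.1 193.6]]
vial [-0.02524101  0.11977282]
fit [ 0.5316 -0.0142] yaw deg 91.83 n 160 med|r| mm 0.84
fit [ 0.5058 -0.1348] yaw deg 86.07 n 160 med|r| mm 0.82
holder in st [-0.1196  0.0296] -5.76
(178, 55) [[244.6 201.7]]
(178, -55) [[244.3 167.6]]
(60, 42.5) [[281.8 196.8]]
(10, 42.5) [[297.6 196.5]]
(60, -42.5) [[281.2 170.3]]
(10, -42.5) [[297. 170.]]
(115, 12) [[264.2 187.7]]
(115, -12) [[264.1 180.2]]
vial [-0.02280762  0.12167916]
```

```bash
cat >> h.py <<'E'
ST=np.array([.5318,-.0150,np.radians(91.73)])
E
python3 - <<'E'
from h import *
p=s2w(ST,-.120,.100); print(p)
target([*p,.10],ST[2])
E
```

```text
[ 0.43546833 -0.13796426]
travel [0.2313, -0.1183, -0.0647] dr [-0.0284, -0.0009, 0.0015] now [ 0.5002 -0.0192  0.3311] t 2.2
R0 [[-0.001, -0.002, 1.0], [-0.002, 1.0, 0.002], [-1.0, -0.002, -0.001]]
```

>>> {"api": "play_rows", "payload": {"claw": [105,105,105,105,105,105,105,105,105], "travel": [[0.05,-0.118,-0.065],[0.231,-0.118,-0.065],[0.231,-0.118,-0.065],[0.231,-0.118,-0.065],[0.231,-0.118,-0.065],[0.231,-0.118,-0.065],[0.231,-0.118,-0.065],[0.231,-0.118,-0.065],[0.231,-0.118,-0.065]], "dr": [[-0.028,0,0],[-0.028,0,0],[-0.028,0,0],[-0.028,0,0],[-0.028,0,0],[-0.028,0,0],[-0.028,0,0],[-0.028,0,0],[-0.028,0,0]]}}

```text
time: 3.1
eef_pos: [0.4371, -0.1381, 0.1028]
tcp_rot: [-0.012, 0.706, 0.01, 0.708]
contact_force: [0.0, 0.2, 0.2]
opening: 0.588
```

Run:
```python
from h import *
c=snap('wrist','wrist2'); s=ctrl.get_state(); print(s['opening'],s['contact_force'])
target([*s2w(ST,-.120,.100),.017],ST[2])
st=fitrect(c,ST,.42,.28,.012,mask=lambda u:u[1]>250)
```

```text
0.5899291192487094 [0.52787374 0.53927251 0.38957843]
travel [0.0859, 0.0005, -0.002] dr [0.0007, 0.0034, 0.0041] now [ 0.4372 -0.1381  0.1029] t 3.15
R0 [[0.004, -0.031, 1.0], [-0.004, 1.0, 0.031], [-1.0, -0.004, 0.003]]
fit [ 0.5305 -0.0155] yaw deg 91.79 n 39 med|r| mm 0.12
```

View pics/wrist2.png

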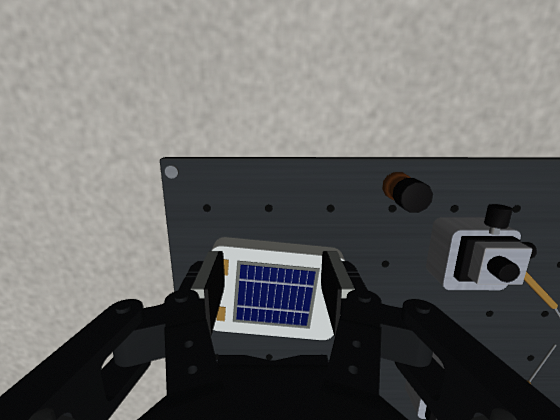

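The holder shows at (275,290), between the projected fingers. The vial at (400,188) is well clear, so I descend.

>>> {"api": "play_rows", "payload": {"claw": [105,105,105,105,105], "travel": [[0.045,0,-0.002],[0.075,0,-0.002],[0.086,0,-0.002],[0.086,0,-0.002],[0.086,0,-0.002]], "dr": [[0,0.003,0.004],[0,0.003,0.004],[0,0.003,0.004],[0,0.003,0.004],[0,0.003,0.004]]}}

```text
time: 3.65
eef_pos: [0.4371, -0.139, 0.0186]
tcp_rot: [-0.012, 0.706, 0.011, 0.708]
contact_force: [0.2, 0.2, 0.6]
opening: 0.585
```

Run:
```python
from h import *
s=ctrl.get_state(); print(s['opening'],s['contact_force'].round(2))
target([*s2w(ST,-.120,.053),.017],ST[2])
c=snap('scene','scene2');b=cv2.cvtColor(c['img'],cv2.COLOR_RGB2BGR)
cv2.imwrite('pics/s2.png',cv2.resize(b[180:300,180:370],None,fx=4,fy=4,interpolation=cv2.INTER_CUBIC))
```

```text
0.5850324772556935 [0.24 0.15 0.62]
travel [0.0018, 0.0011, 0.0454] dr [0.0012, 0.0031, 0.0017] now [ 0.4371 -0.139   0.0186] t 3.65
R0 [[0.003, -0.031, 1.0], [-0.002, 1.0, 0.031], [-1.0, -0.002, 0.003]]
```

View pics/s2.png

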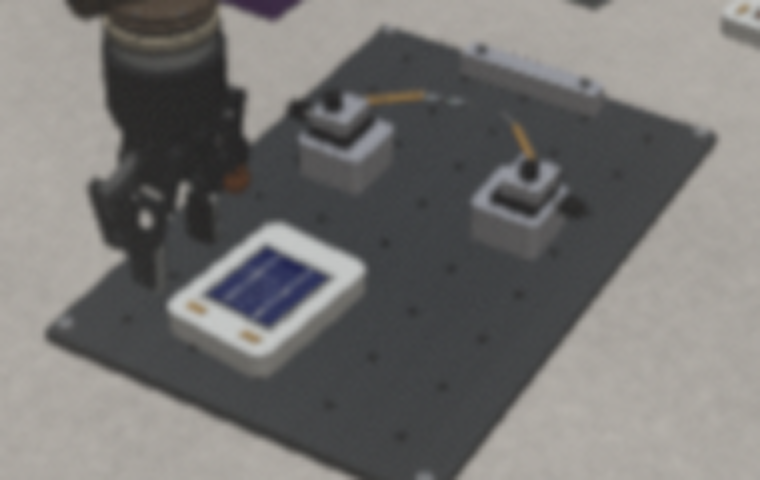

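The fingers stand at the holder's left long side on the board. I push slowly.

>>> {"api": "play_rows", "payload": {"claw": [105,105,105,105,105,105,105,105,105,105,105,105,105,105], "travel": [[0.001,0.001,0.006],[0.001,0.001,0.01],[0.001,0.001,0.014],[0.001,0.001,0.018],[0.001,0.001,0.022],[0.001,0.001,0.026],[0.001,0.001,0.03],[0.001,0.001,0.033],[0.001,0.001,0.036],[0.001,0.001,0.039],[0.001,0.001,0.042],[0.001,0.001,0.045],[0.001,0.001,0.045],[0.001,0.001,0.045]], "dr": [[0.001,0.003,0.002],[0.001,0.003,0.002],[0.001,0.003,0.002],[0.001,0.003,0.002],[0.001,0.003,0.002],[0.001,0.003,0.002],[0.001,0.003,0.002],[0.001,0.003,0.002],[0.001,0.003,0.002],[0.001,0.003,0.002],[0.001,0.003,0.002],[0.001,0.003,0.002],[0.001,0.003,0.002],[0.001,0.003,0.002]]}}

```text
time: 5.1
eef_pos: [0.4827, -0.137, 0.0183]
tcp_rot: [-0.011, 0.706, 0.01, 0.708]
contact_force: [-0.9, 0.2, -0.1]
opening: 0.59
```

Run:
```python
from h import *
s=ctrl.get_state(); print(s['opening'],s['contact_force'].round(2)); print('tcp st',rel(ST,np.r_[s['eef_pos'][:2],0])[:2])
c=snap('top','top3');b=cv2.cvtColor(c['img'],cv2.COLOR_RGB2BGR)
cv2.imwrite('pics/t3.png',cv2.resize(b[135:235,230:375],None,fx=5.5,fy=5.5,interpolation=cv2.INTER_CUBIC))
```

```text
0.5900116443882019 [-0.85  0.18 -0.08]
tcp st [-0.12042494  0.05277253]
```

View pics/t3.png

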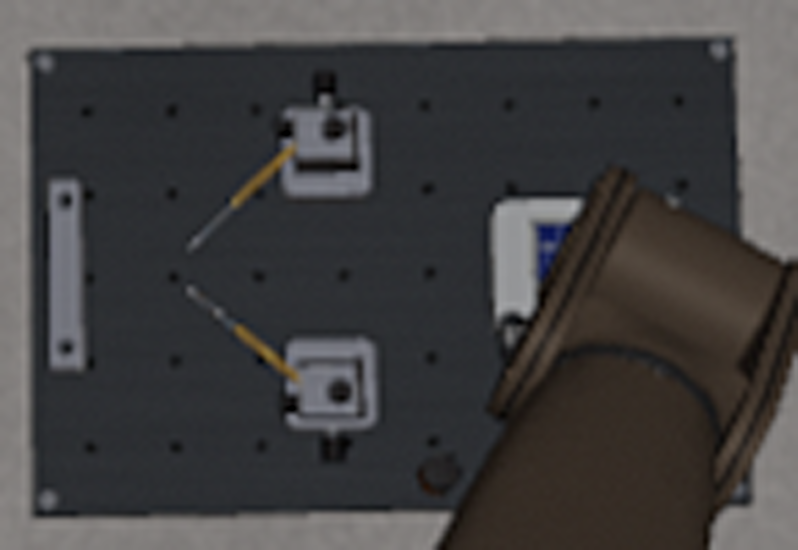

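>>> {"api": "play_rows", "payload": {"claw": [105,105,105,105,105,105,105,105,105,105,105,105,105,105,105,105], "travel": [[0,0,-0.015],[-0.015,0,-0.02],[-0.06,0,-0.02],[-0.11,-0.03,0.0],[-0.16,-0.06,0.03],[-0.21,-0.08,0.053],[-0.262,-0.08,0.053],[-0.262,-0.08,0.053],[-0.262,-0.08,0.053],[-0.262,-0.08,0.053],[-0.262,-0.08,0.053],[-0.262,-0.08,0.053],[-0.262,-0.08,0.053],[-0.262,-0.08,0.053],[-0.262,-0.08,0.053],[-0.262,-0.08,0.053]], "dr": [[0,0,0],[0,0,0],[0,0,0],[0.15,0,0],[0.3,0,0],[0.45,0,0],[0.6,0,0],[0.75,0,0],[0.9,0,0],[1.05,0,0],[1.2,0,0],[1.35,0,0],[1.5,0,0],[1.571,0,0],[1.571,0,0],[1.571,0,0]]}}

```text
time: 6.75
eef_pos: [0.5375, -0.2152, 0.2804]
tcp_rot: [0.492, 0.507, -0.492, 0.508]
contact_force: [0.3, 0.6, -0.4]
opening: 0.591
```

Run:
```python
from h import *
s=ctrl.get_state(); print(s['qpos'].round(2),s['contact_force'].round(2)); print('tcp st',rel(ST,np.r_[s['eef_pos'][:2],0])[:2])
c=snap('wrist','wrist4'); np.set_printoptions(suppress=True)
c2=snap('top','top4')
h=[holder(c,(200,130,360,419))[0]]; print(h)
st=fitrect(c,ST,.42,.28,.012,mask=lambda u:u[1]>330)
h=fitrect(c,[*s2w(ST,-.12,.0),ST[2]],.11,.08,.030,trim=.015,rng=7)
r=rel(st,h); print('rel own',r[:2].round(4),np.degrees(r[2])); r=rel(ST,h); print('rel ST',r[:2].round(4),np.degrees(r[2]))
```

```text
[-0.56  0.04  1.77  0.    1.33 -0.59] [ 0.34  0.59 -0.43]
tcp st [-0.20026746  0.00036281]
[((535.3201293945312, -175.16908264160156), (79.02349853515625, 23.782569885253906), 1.7815437316894531)]
fit [ 0.5317 -0.0155] yaw deg 91.81 n 80 med|r| mm 0.19
fit [ 0.534  -0.1329] yaw deg 91.82 n 160 med|r| mm 0.25
rel own [-0.1174  0.0014] 0.006400889871314571
rel ST [-0.1179  0.0013] 0.09079947342674605
```

View pics/wrist4.png

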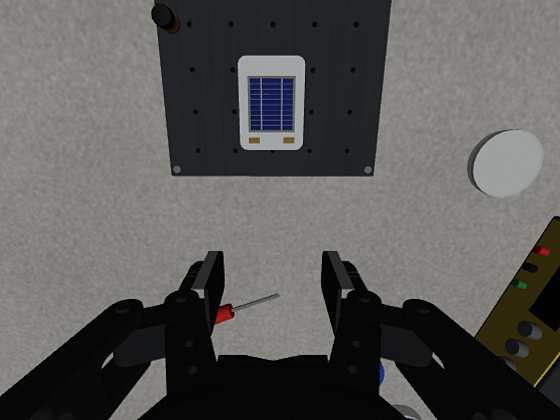

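View pics/top4.png

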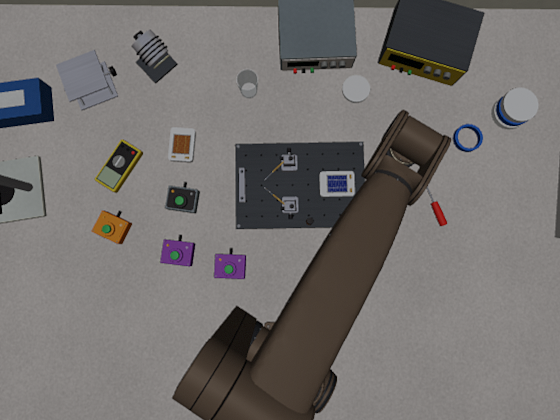

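Both views show the holder square on the lane: wrist (272,100), top (337,183). The fit gives station x −117.4, y +1.4 mm, yaw 0.0°. Before entering the gap I measure how wide the finger linkage is from the wrist depth.

Run:
```python
from h import *
c=load('wrist4'); s=ctrl.get_state(); R0=R.from_quat(s['tcp_rot']).as_matrix()
v,u=np.mgrid[200:420:1,0:560:1]; z=c['range_z'][v,u]; ok=(z>0)&(z<.22)
T=np.linalg.inv(c['world_to_cam']); d=np.linalg.inv(c['K'])@np.stack([u[ok],v[ok],np.ones(ok.sum())]); d*=z[ok]
P=T[:3,:3]@np.array([d[0],-d[1],-d[2]])+T[:3,3:]; L=(R0.T@(P-s['eef_pos'][:,None]))
print(z[z>0].min())
for lo in range(-130,10,10):
    k=(L[0]*1e3>=lo)&(L[0]*1e3<lo+10)
    if k.sum()>5: print(lo,k.sum(),'y',np.percentile(L[1][k]*1e3,[.5,99.5]).round(1),'z',np.percentile(L[2][k]*1e3,[.5,99.5]).round(1))
```

```text
0.056625567
-110 139 y [-20.1  19.9] z [-19.4 -17.7]
-100 8083 y [-61.5  64.4] z [-18.8  -7.7]
-90 13373 y [-63.5  63.9] z [-16.1   5.7]
-80 9311 y [-61.4  61.5] z [-15.9  13.5]
-70 6037 y [-59.   59.3] z [-15.4  13.8]
-60 5835 y [-57.2  57.2] z [-12.1  13.4]
-50 1513 y [-51.   51.4] z [-12.   11.7]
-40 1089 y [-38.3  38.5] z [-9.7 12.7]
-30 995 y [-38.5  38.6] z [-9.7 12.9]
-20 796 y [-38.3  38.5] z [-9.6 12.7]
-10 205 y [-31.3  31.4] z [-9.3 12.5]
```

Run:
```python
from h import *
target([*s2w(ST,-.205,.001),.060],ST[2]-np.pi/2)
```

```text
travel [0.2204, -0.0011, 0.0046] dr [0.0008, 0.0005, -0.0018] now [ 0.5375 -0.2152  0.2804] t 6.85
R0 [[0.002, 1.0, 0.031], [-0.0, 0.031, -1.0], [-1.0, 0.002, 0.001]]
```

>>> {"api": "play_rows", "payload": {"claw": [195,195,195,195,195,195,195,195,195,195], "travel": [[0.05,-0.001,0.005],[0.1,-0.001,0.005],[0.15,-0.001,0.005],[0.2,-0.001,0.005],[0.235,-0.001,0.005],[0.25,-0.001,0.005],[0.26,-0.001,0.005],[0.26,-0.001,0.005],[0.26,-0.001,0.005],[0.26,-0.001,0.005]], "dr": [[0,0,-0.002],[0,0,-0.002],[0,0,-0.002],[0,0,-0.002],[0,0,-0.002],[0,0,-0.002],[0,0,-0.002],[0,0,-0.002],[0,0,-0.002],[0,0,-0.002]]}}

```text
time: 7.85
eef_pos: [0.5387, -0.2213, 0.0228]
tcp_rot: [0.492, 0.506, -0.492, 0.509]
contact_force: [0.5, 0.0, 0.2]
opening: 0.233
```

Run:
```python
from h import *
s=ctrl.get_state(); print(s['opening']*85,s['contact_force'].round(2)); print('tcp st',rel(ST,np.r_[s['eef_pos'][:2],0])[:2])
target([*s2w(ST,-.120,.000),.020],ST[2]-np.pi/2)
c=snap('wrist','wrist5')
```

```text
19.805712355921983 [0.53 0.01 0.17]
tcp st [-0.20641704 -0.00071507]
travel [0.0025, -0.0006, -0.0864] dr [0.0011, 0.003, -0.0035] now [ 0.5387 -0.2213  0.0228] t 7.85
R0 [[0.004, 1.0, 0.031], [-0.003, 0.031, -1.0], [-1.0, 0.003, 0.003]]
```

View pics/wrist5.png

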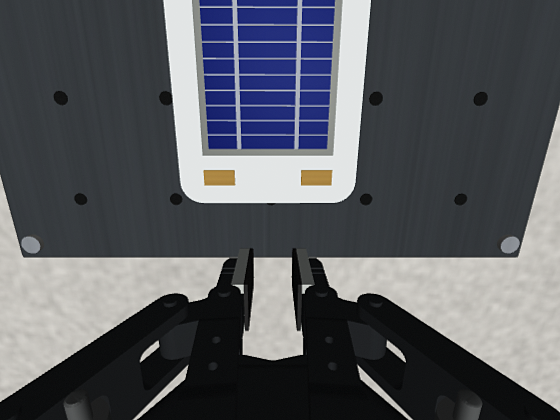

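The holder's rear end at (268,203) is square and centred ahead of the finger pair. First push stage, up to just before the gap.

>>> {"api": "play_rows", "payload": {"claw": [195,195,195,195,195,195,195,195,195,195,195,195,195,195,195,195,195], "travel": [[0.002,0,-0.012],[0.002,0,-0.018],[0.002,0,-0.022],[0.002,0,-0.027],[0.002,0.0002,-0.032],[0.002,0.0004,-0.037],[0.002,0.0006,-0.042],[0.002,0.0008,-0.047],[0.002,0.001,-0.052],[0.002,0.0012,-0.057],[0.002,0.0014,-0.062],[0.002,0.0014,-0.067],[0.002,0.0014,-0.072],[0.002,0.0014,-0.077],[0.002,0.0014,-0.082],[0.002,0.0014,-0.084],[0.002,0.0014,-0.084]], "dr": [[0.001,0.003,-0.003],[0.001,0.003,-0.003],[0.001,0.003,-0.003],[0.001,0.003,-0.003],[0.001,0.003,-0.003],[0.001,0.003,-0.003],[0.001,0.003,-0.003],[0.001,0.003,-0.003],[0.001,0.003,-0.003],[0.001,0.003,-0.003],[0.001,0.003,-0.003],[0.001,0.003,-0.003],[0.001,0.003,-0.003],[0.001,0.003,-0.003],[0.001,0.003,-0.003],[0.001,0.003,-0.003],[0.001,0.003,-0.003]]}}

```text
time: 9.6
eef_pos: [0.5369, -0.1364, 0.02]
tcp_rot: [0.492, 0.508, -0.492, 0.507]
contact_force: [0.4, -0.1, -0.5]
opening: 0.234
```

Run:
```python
from h import *
s=ctrl.get_state(); print(s['opening']*85,s['contact_force'].round(2)); t=rel(ST,np.r_[s['eef_pos'][:2],0])[:2]; print('tcp st',t)
c=snap('wrist','wrist6')
h=fitrect(c,[*s2w(ST,t[0]+.0664,.0),ST[2]],.11,.08,.030,trim=.015,rng=8)
r=rel(ST,h); print('rel ST',r[:2].round(4),np.degrees(r[2]))
target([*s2w(ST,.056,.0),.020],ST[2]-np.pi/2)
c2=snap('top','top6'); h=fitrect(c2,h,.11,.08,.030,trim=.015,rng=5); st=fitrect(c2,ST,.42,.28,.012); print(rel(st,h))
```

```text
19.91538886127152 [ 0.43 -0.12 -0.47]
tcp st [-0.12149374 -0.00148188]
fit [ 0.5333 -0.073 ] yaw deg 91.76 n 120 med|r| mm 0.3
rel ST [-0.0581  0.0003] 0.033143482470790644
travel [0.0002, -0.0014, -0.1776] dr [-0.0, -0.0015, 0.001] now [ 0.5368 -0.1365  0.0199] t 9.65
R0 [[-0.001, 1.0, 0.03], [0.001, 0.03, -1.0], [-1.0, -0.001, -0.001]]
fit [ 0.5343 -0.0698] yaw deg 91.75 n 104 med|r| mm 0.8
fit [ 0.5314 -0.0155] yaw deg 91.61 n 112 med|r| mm 0.88
[-0.05436407 -0.00141647  0.00255581]
```

View pics/wrist6.png

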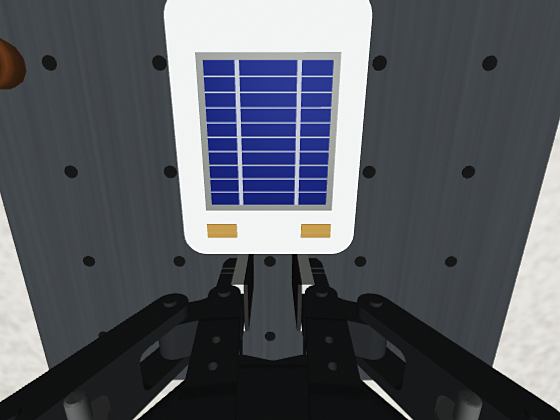

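The holder lies square at (270,130), centred on the middle hole row (x≈270). I push on into the gap.

>>> {"api": "play_rows", "payload": {"claw": [195,195,195,195,195,195,195,195,195,195,195,195,195,195,195,195,195,195], "travel": [[0,0,-0.005],[0,0,-0.01],[0,0,-0.015],[0,0,-0.02],[0,0,-0.025],[0,0,-0.03],[0,0,-0.035],[0,0,-0.04],[0,0,-0.045],[0,0,-0.05],[0,0,-0.055],[0,0,-0.06],[0,0,-0.065],[0,0,-0.07],[0,0,-0.075],[0,0,-0.08],[0,0,-0.08],[0,0,-0.08]], "dr": [[0,-0.001,0.001],[0,-0.001,0.001],[0,-0.001,0.001],[0,-0.001,0.001],[0,-0.001,0.001],[0,-0.001,0.001],[0,-0.001,0.001],[0,-0.001,0.001],[0,-0.001,0.001],[0,-0.001,0.001],[0,-0.001,0.001],[0,-0.001,0.001],[0,-0.001,0.001],[0,-0.001,0.001],[0,-0.001,0.001],[0,-0.001,0.001],[0,-0.001,0.001],[0,-0.001,0.001]]}}

```text
time: 11.5
eef_pos: [0.5344, -0.0564, 0.0201]
tcp_rot: [0.493, 0.508, -0.492, 0.507]
contact_force: [0.0, -0.2, 0.2]
opening: 0.234
```

Run:
```python
from h import *
s=ctrl.get_state(); print(s['opening']*85,s['contact_force'].round(2)); t=rel(ST,np.r_[s['eef_pos'][:2],0])[:2]; print('tcp st',t)
c=snap('wrist','wrist7')
h=fitrect(c,[*s2w(ST,t[0]+.0634,.0),ST[2]],.11,.08,.030,trim=.015,rng=6)
r=rel(ST,h); print('rel ST',r[:2].round(4),np.degrees(r[2]))
target([*s2w(ST,.056,.0),.020],ST[2]-np.pi/2)
snap('scene','scene7')
```

```text
19.9163785998473 [ 0.05 -0.15  0.19]
tcp st [-0.04146881 -0.00139188]
fit [0.5307 0.0081] yaw deg 91.71 n 120 med|r| mm 0.31
rel ST [0.0231 0.0004] -0.017366059681343617
travel [0.0001, -0.0014, -0.0976] dr [-0.0002, -0.0005, -0.0001] now [ 0.5345 -0.0566  0.0201] t 11.55
R0 [[0.0, 1.0, 0.03], [0.001, 0.03, -1.0], [-1.0, 0.0, -0.001]]
```

View pics/wrist7.png

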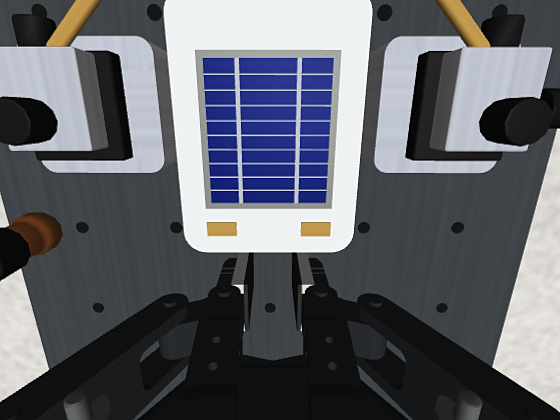

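View pics/scene7.png

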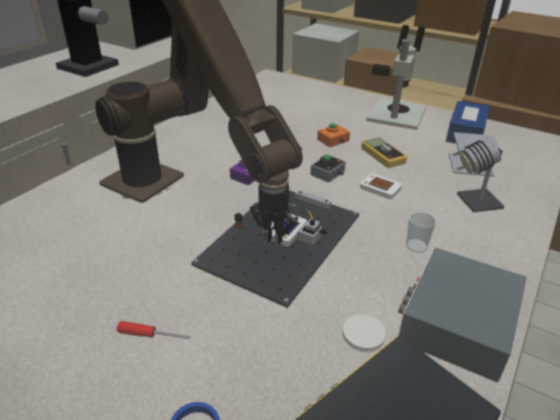

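The holder sits centred between the positioner bases (wrist gaps 165–180 and 365–378 px) with no side force. I push on.

>>> {"api": "play_rows", "payload": {"claw": [195,195,195,195,195,195,195,195,195,195,195,195,195,195,195,195,195,195,195,195], "travel": [[0,0,-0.005],[0,0,-0.01],[0,0,-0.015],[0,0,-0.02],[0,0,-0.025],[0,0,-0.03],[0,0,-0.035],[0,0,-0.04],[0,0,-0.045],[0,0,-0.05],[0,0,-0.055],[0,0,-0.06],[0,0,-0.065],[0,0,-0.07],[0,0,-0.075],[0,0,-0.08],[0,0,-0.085],[0,0,-0.09],[0,0,-0.092],[0,0,-0.092]], "dr": [[0,0,0],[0,0,0],[0,0,0],[0,0,0],[0,0,0],[0,0,0],[0,0,0],[0,0,0],[0,0,0],[0,0,0],[0,0,0],[0,0,0],[0,0,0],[0,0,0],[0,0,0],[0,0,0],[0,0,0],[0,0,0],[0,0,0],[0,0,0]]}}

```text
time: 13.6
eef_pos: [0.5315, 0.0359, 0.0199]
tcp_rot: [0.493, 0.508, -0.492, 0.507]
contact_force: [-1.2, 0.3, -0.0]
opening: 0.236
```

Run:
```python
from h import *
s=ctrl.get_state(); print(s['contact_force'].round(2)); t=rel(ST,np.r_[s['eef_pos'][:2],0])[:2]; print('tcp st',t)
c=snap('wrist','wrist8')
h=fitrect(c,[*s2w(ST,t[0]+.0646,.0),ST[2]],.11,.08,.030,trim=.015,rng=6)
r=rel(ST,h); print('rel ST',r[:2].round(4),np.degrees(r[2]))
```

```text
[-1.24  0.3  -0.01]
tcp st [ 0.05090268 -0.00119222]
fit [0.5278 0.0994] yaw deg 91.77 n 120 med|r| mm 0.26
rel ST [0.1145 0.0006] 0.03514420579544447
```

View pics/wrist8.png

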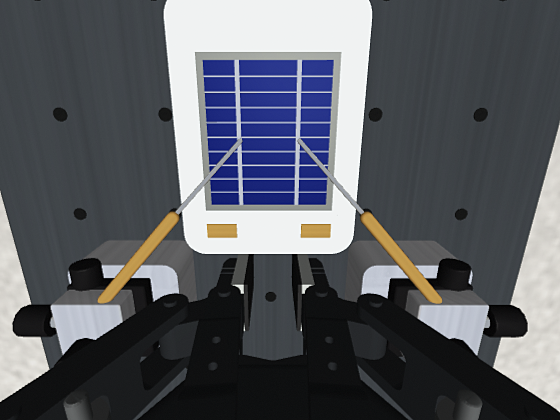

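>>> {"api": "play_rows", "payload": {"claw": [195,195,195,195,195,195], "travel": [[0,0,-0.002],[0,0,-0.004],[0,0,-0.006],[0,0,-0.007],[0,0,-0.008],[0,0,-0.008]], "dr": [[0,0,0],[0,0,0],[0,0,0],[0,0,0],[0,0,0],[0,0,0]]}}

```text
time: 14.25
eef_pos: [0.531, 0.0432, 0.0198]
tcp_rot: [0.492, 0.508, -0.493, 0.507]
contact_force: [-0.6, -3.8, 0.2]
opening: 0.236
```

>>> {"api": "play_rows", "payload": {"claw": [195,195,195], "travel": [[0,0,-0.001],[0,0,-0.0015],[0,0,-0.0015]], "dr": [[0,0,0],[0,0,0],[0,0,0]]}}

```text
time: 14.55
eef_pos: [0.531, 0.0432, 0.0198]
tcp_rot: [0.491, 0.507, -0.493, 0.508]
contact_force: [-0.9, -7.9, -0.1]
opening: 0.233
```

Run:
```python
from h import *
s=ctrl.get_state(); print(s['contact_force'].round(2)); t=rel(ST,np.r_[s['eef_pos'][:2],0])[:2]; print('tcp st',t)
c=snap('wrist','wrist9')
h=fitrect(c,[*s2w(ST,t[0]+.0646,.0),ST[2]],.11,.08,.030,trim=.015,rng=6)
r=rel(ST,h); print('rel ST',r[:2].round(4),np.degrees(r[2]))
```

```text
[-0.89 -7.88 -0.12]
tcp st [ 0.05818929 -0.00100161]
fit [0.5275 0.1067] yaw deg 91.66 n 119 med|r| mm 0.3
rel ST [0.1217 0.0006] -0.06969805624521902
```

Force rises to 8 N with no further motion, so the holder is against the stop. I back off straight and up to check.

>>> {"api": "play_rows", "payload": {"claw": [195,195,195,195,195,195,195,255,255,255,255,255,255,255], "travel": [[0,0,0.005],[0,0,0.03],[0,0,0.06],[0,0,0.09],[0,0,0.11],[-0.03,0,0.11],[-0.08,0,0.11],[-0.13,0,0.11],[-0.18,0,0.11],[-0.23,0,0.08],[-0.26,0,0.05],[-0.26,0,0.05],[-0.26,0,0.05],[-0.26,0,0.05]], "dr": [[0,0,0],[0,0,0],[0,0,0],[0,0,0],[0,0,0],[0,0,0],[0,0,0],[0,0,0],[0,0,0],[0,0,0],[0,0,0],[0,0,0],[0,0,0],[0,0,0]]}}

```text
time: 16.0
eef_pos: [0.5321, -0.006, 0.278]
tcp_rot: [0.491, 0.508, -0.494, 0.507]
contact_force: [-0.1, 0.3, -0.5]
opening: 0.002
```

Run:
```python
from h import *
c=snap('wrist','wrist10'); snap('top','top10')
st=fitrect(c,ST,.42,.28,.012,mask=lambda u:u[1]>250)
h=fitrect(c,[*s2w(st,.123,.0),st[2]],.11,.08,.030,trim=.015,rng=6)
r=rel(st,h); print('rel own',r[:2].round(4),np.degrees(r[2])); r=rel(ST,h); print('rel ST',r[:2].round(4),np.degrees(r[2]))
g=c['img'].astype(int); m=((g[...,1]>g[...,0]*1.5)&(g[...,1]>g[...,2]*1.5)&(g[...,1]>70)).astype(np.uint8)
n,l,s,ce=cv2.connectedComponentsWithStats(m)
for i in range(1,n):
    if s[i,4]>40: print('green',ce[i].round(1),s[i])
b=cv2.cvtColor(c['img'],cv2.COLOR_RGB2BGR);
```

```text
fit [ 0.5318 -0.015 ] yaw deg 91.64 n 63 med|r| mm 0.32
fit [0.5276 0.1066] yaw deg 91.74 n 159 med|r| mm 0.27
rel own [0.1217 0.0007] 0.10139223038697871
rel ST [0.1217 0.0005] 0.009804358005957949
green [552.8 212.9] [547 209  12   9  73]
```

View pics/wrist10.png

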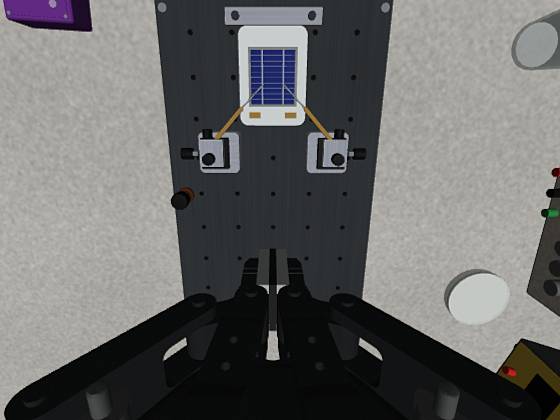

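View pics/top10.png

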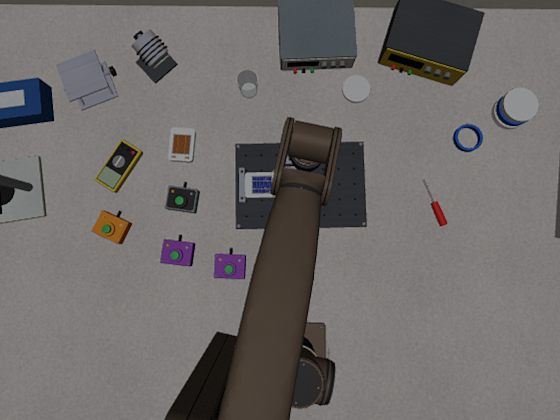

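The holder at (272,75) sits against the stop bar (272,16). I verify with a crop and the bar-face position.

Run:
```python
from h import *
c=load('wrist10'); b=cv2.cvtColor(c['img'],cv2.COLOR_RGB2BGR)
cv2.imwrite('pics/w10c.png',cv2.resize(b[0:60,215:335],None,fx=6,fy=6,interpolation=cv2.INTER_CUBIC))
g=b.astype(int).mean(2)
for x in (230,255,272,290,315): print(x,g[4:36,x].astype(int).tolist())
print('pred bar front top edge',proj(c,[*s2w(ST,.178,0),.032]),'bottom',proj(c,[*s2w(ST,.178,0),.012]),'holder front top',proj(c,[*s2w(ST,.1767,0),.030]))
target([0.455,0.361,0.25],ST[2]-np.pi/2)
```

```text
230 [45, 40, 65, 137, 155, 152, 154, 150, 145, 141, 145, 145, 150, 149, 152, 150, 148, 151, 154, 154, 133, 26, 46, 49, 48, 41, 7, 11, 11, 11, 26, 50]
255 [48, 43, 65, 137, 155, 152, 151, 148, 144, 144, 145, 148, 152, 150, 147, 148, 149, 152, 153, 150, 121, 105, 217, 205, 203, 202, 202, 202, 202, 202, 201, 202]
272 [46, 41, 64, 138, 156, 153, 150, 147, 146, 146, 147, 149, 152, 150, 148, 149, 150, 151, 153, 149, 121, 106, 216, 205, 202, 202, 202, 202, 202, 202, 202, 203]
290 [49, 44, 65, 138, 155, 152, 151, 149, 148, 149, 147, 150, 152, 150, 148, 149, 150, 152, 152, 149, 122, 106, 216, 205, 202, 202, 202, 202, 202, 202, 202, 202]
315 [47, 44, 66, 136, 155, 153, 158, 153, 101, 64, 50, 59, 65, 101, 141, 159, 154, 152, 150, 152, 135, 31, 46, 48, 45, 26, 9, 13, 13, 11, 15, 35]
pred bar front top edge [[272.83167006  23.78129904]] bottom [[272.87411069  28.36801907]] holder front top [[272.8346069   25.55472689]]
travel [0.0272, -0.0656, -0.3696] dr [0.0003, 0.0016, 0.0054] now [ 0.532  -0.0064  0.2775] t 16.1
R0 [[-0.005, 1.0, 0.03], [-0.002, 0.03, -1.0], [-1.0, -0.005, 0.002]]
```

View pics/w10c.png

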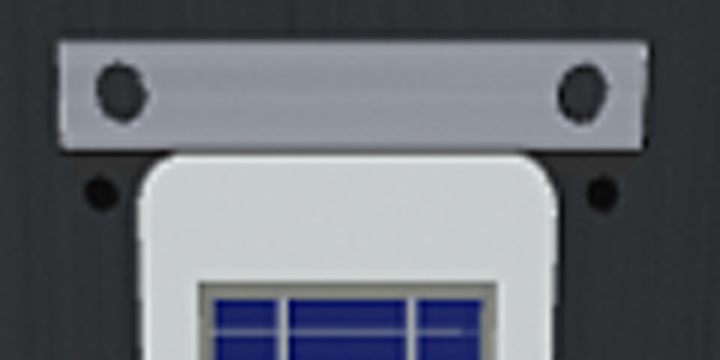

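Flush within about 1 mm. Next I view the button from above.

>>> {"api": "play_rows", "payload": {"claw": [255,255,255,255,255,255,255,255], "travel": [[0.0,-0.06,-0.28],[0.0,-0.06,-0.28],[0.0,-0.06,-0.28],[0.0,-0.06,-0.28],[0.0,-0.06,-0.28],[0.0,-0.06,-0.28],[0.0,-0.06,-0.28],[0.0,-0.06,-0.28]], "dr": [[0,0.002,0.005],[0,0.002,0.005],[0,0.002,0.005],[0,0.002,0.005],[0,0.002,0.005],[0,0.002,0.005],[0,0.002,0.005],[0,0.002,0.005]]}}

```text
time: 16.9
eef_pos: [0.463, 0.2716, 0.2757]
tcp_rot: [0.491, 0.508, -0.493, 0.507]
contact_force: [0.1, -0.2, -0.8]
opening: 0.005
```

```bash
cat >> h.py <<'E'
def greens(c):
    g=c['img'].astype(int); m=((g[...,1]>g[...,0]*1.5)&(g[...,1]>g[...,2]*1.3)&(g[...,1]>60)).astype(np.uint8)
    n,l,s,ce=cv2.connectedComponentsWithStats(m); return [(ce[i],s[i,2:5]) for i in range(1,n) if s[i,4]>40]
E
python3 - <<'E'
from h import *
c=snap('wrist','wrist11'); s=ctrl.get_state(); print(s['time'],s['eef_pos'],s['qpos'].round(2))
for ce,a in greens(c): print(ce.round(1),a,deproj(c,*ce).round(4),deproj(c,*ce,.05).round(4))
E
```

```text
16.95 [0.46343501 0.27088331 0.2760198 ] [ 0.34 -0.05  1.86  0.    1.33  0.31]
[128.   83.1] [ 24  26 478] [0.3019 0.3704 0.0645] [0.2953 0.3714 0.05  ]
[281.8  96.1] [ 24  26 473] [0.4701 0.3624 0.0623] [0.4704 0.3629 0.05  ]
[110.8 224.1] [ 21  19 317] [0.2607 0.2039 0.0624] [0.2537 0.199  0.05  ]
[542.8 376.6] [ 9  6 49] [ 0.91   -0.0496  0.0339] [ 0.8912 -0.033   0.05  ]
```

View pics/wrist11.png

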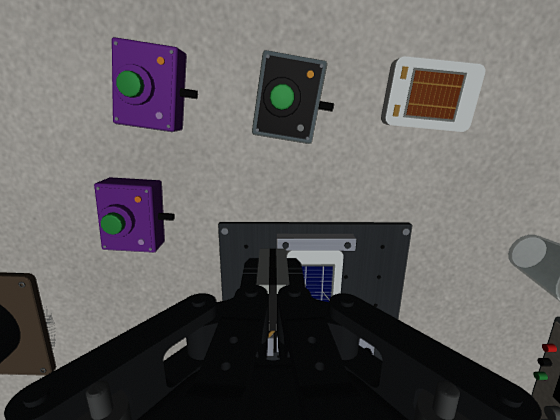

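The grey/black box with the true button is at (282,96). The purple boxes are at (128,83) and (112,224), and the spare holder with the brown cell is at (435,95). I triangulate the button's height.

Run:
```python
from h import *
c=load('wrist11'); t=load('top0'); 
gt=[ce for ce,a in greens(t)]; print([g.round(1).tolist() for g in gt])
g=min(gt,key=lambda g:np.hypot(*(g-[181,200])))
f=lambda X:np.r_[proj(c,X)[0]-[281.8,96.1],proj(t,X)[0]-g]
s=least_squares(f,[.47,.36,.05]); print(s.x.round(4),s.fun.round(2))
target([*s.x[:2],.12],ST[2]-np.pi/2)
```

```text
[[178.9, 200.1], [105.7, 228.6], [174.5, 255.0], [228.5, 268.8]]
[0.4699 0.3622 0.0672] [-0.08 -0.04  0.13 -0.23]
travel [0.1559, 0.0096, -0.0912] dr [-0.0002, 0.0007, 0.0025] now [0.4634 0.2709 0.276 ] t 16.95
R0 [[-0.003, 1.0, 0.03], [-0.001, 0.03, -1.0], [-1.0, -0.003, 0.001]]
```

>>> {"api": "play_rows", "payload": {"claw": [255,255,255,255,255,255,255,255], "travel": [[0.0,0.01,-0.05],[0.04,0.01,-0.091],[0.09,0.01,-0.091],[0.14,0.01,-0.091],[0.175,0.01,-0.091],[0.188,0.01,-0.091],[0.188,0.01,-0.091],[0.188,0.01,-0.091]], "dr": [[0,0.001,0.002],[0,0.001,0.002],[0,0.001,0.002],[0,0.001,0.002],[0,0.001,0.002],[0,0.001,0.002],[0,0.001,0.002],[0,0.001,0.002]]}}

```text
time: 17.75
eef_pos: [0.4721, 0.3619, 0.09]
tcp_rot: [0.494, 0.507, -0.492, 0.507]
contact_force: [0.3, 0.6, 0.2]
opening: 0.003
```

Run:
```python
from h import *
target([.470,.3624,.06],ST[2]-np.pi/2); print(ctrl.get_state()['contact_force'].round(2))
c=snap('scene','scene12');b=cv2.cvtColor(c['img'],cv2.COLOR_RGB2BGR)
cv2.imwrite('pics/s12.png',cv2.resize(b[100:230,250:420],None,fx=4,fy=4,interpolation=cv2.INTER_CUBIC))
```

```text
travel [0.03, -0.0022, -0.0005] dr [-0.0016, -0.0017, -0.0024] now [0.4721 0.3619 0.09  ] t 17.75
R0 [[0.002, 1.0, 0.029], [0.002, 0.029, -1.0], [-1.0, 0.002, -0.002]]
[0.34 0.56 0.21]
```

View pics/s12.png

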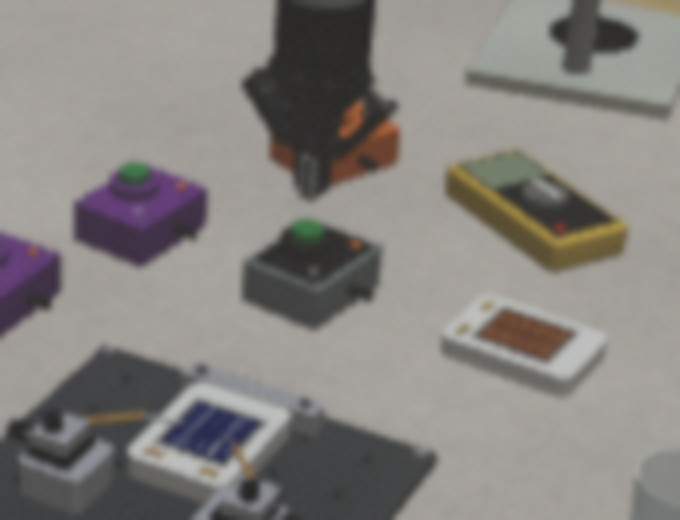

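The closed tips hang right above the green button of the grey box, and the holder is home at the stop. I press, feeling for contact.

>>> {"api": "play_rows", "payload": {"claw": [255,255,255,255,255,255], "travel": [[0.01,-0.002,0],[0.016,-0.002,0],[0.02,-0.002,0],[0.023,-0.002,0],[0.025,-0.002,0],[0.025,-0.002,0]], "dr": [[-0.002,-0.002,-0.002],[-0.002,-0.002,-0.002],[-0.002,-0.002,-0.002],[-0.002,-0.002,-0.002],[-0.002,-0.002,-0.002],[-0.002,-0.002,-0.002]]}}

```text
time: 18.4
eef_pos: [0.4704, 0.3623, 0.0655]
tcp_rot: [0.493, 0.507, -0.492, 0.508]
contact_force: [-0.9, -0.1, 0.7]
opening: 0.002
```

>>> {"api": "play_rows", "payload": {"claw": [255,255,255,255,255], "travel": [[0.002,0,0],[0.004,0,0],[0.006,0,0],[0.006,0,0],[0.006,0,0]], "dr": [[0,0,0],[0,0,0],[0,0,0],[0,0,0],[0,0,0]]}}

```text
time: 18.9
eef_pos: [0.4705, 0.3624, 0.0599]
tcp_rot: [0.493, 0.507, -0.492, 0.508]
contact_force: [-1.1, -0.1, 3.3]
opening: 0.002
```

>>> {"api": "play_rows", "payload": {"claw": [255,255,255,255], "travel": [[0.002,0,0],[0.003,0,0],[0.003,0,0],[0.003,0,0]], "dr": [[0,0,0],[0,0,0],[0,0,0],[0,0,0]]}}

```text
time: 19.3
eef_pos: [0.4706, 0.3625, 0.0571]
tcp_rot: [0.493, 0.507, -0.492, 0.508]
contact_force: [-2.1, 0.0, 6.3]
opening: -0.002
```

>>> {"api": "play_rows", "payload": {"claw": [255,255,255,255], "travel": [[0.001,0,0],[0.002,0,0],[0.002,0,0],[0.002,0,0]], "dr": [[0,0,0],[0,0,0],[0,0,0],[0,0,0]]}}

```text
time: 19.7
eef_pos: [0.4706, 0.3625, 0.056]
tcp_rot: [0.492, 0.507, -0.492, 0.508]
contact_force: [-4.0, -1.0, 8.0]
opening: 0.0
```

>>> {"api": "play_rows", "payload": {"claw": [255,255,255,255], "travel": [[0.001,0,0],[0.002,0,0],[0.003,0,0],[0.003,0,0]], "dr": [[0,0,0],[0,0,0],[0,0,0],[0,0,0]]}}

```text
time: 20.1
eef_pos: [0.4707, 0.3626, 0.0559]
tcp_rot: [0.492, 0.508, -0.492, 0.508]
contact_force: [-6.0, -4.9, 17.4]
opening: 0.003
```

Bottomed out: 17 N with no further travel, about 6 mm down. I release and retreat straight up.

>>> {"api": "play_rows", "payload": {"claw": [255,255,255,255,255,255,255,255,255,255], "travel": [[-0.01,0,0],[-0.04,0,0],[-0.09,0,0],[-0.14,0,0.05],[-0.19,0,0.09],[-0.22,0,0.09],[-0.22,0,0.09],[-0.22,0,0.09],[-0.22,0,0.09],[-0.22,0,0.09]], "dr": [[0,0,0],[0,0,0],[0,0,0],[0,0,0],[0,0,0],[0,0,0],[0,0,0],[0,0,0],[0,0,0],[0,0,0]]}}

```text
time: 21.1
eef_pos: [0.4724, 0.273, 0.2728]
tcp_rot: [0.49, 0.509, -0.494, 0.507]
contact_force: [0.1, -1.2, -0.1]
opening: 0.001
```

Run:
```python
from h import *
s=ctrl.get_state(); print(s['time'],s['contact_force'].round(2),s['eef_pos'])
c=snap('wrist','wrist13'); t=snap('top','top13')
for ce,a in greens(c): print(ce.round(1),a,deproj(c,*ce).round(4))
st=fitrect(t,ST,.42,.28,.012); h=fitrect(t,[*s2w(st,.122,0),st[2]],.11,.08,.03,trim=.015,rng=5); r=rel(st,h); print(r[:2].round(4),np.degrees(r[2]))
a=cv2.absdiff(load('top0')['img'],t['img']).max(2)
print('vial diff',a[212:230,300:320].max(),'spare',a[125:165,165:200].max(),'screwdriver',a[175:230,415:450].max())
```

```text
21.1 [ 0.1  -1.18 -0.13] [0.47241433 0.27296788 0.2728326 ]
[118.7  83.4] [ 24  26 485] [0.3008 0.3706 0.0622]
[273.6  96.8] [ 24  25 477] [0.4701 0.3623 0.063 ]
[102.8 225.2] [ 21  20 318] [0.26   0.2034 0.0611]
[538.7 378.6] [ 9  6 50] [ 0.9102 -0.0491  0.0341]
fit [ 0.5316 -0.0143] yaw deg 91.81 n 160 med|r| mm 0.84
fit [0.5278 0.108 ] yaw deg 90.9 n 160 med|r| mm 1.25
[ 1.224e-01 -1.000e-04] -0.9130084570404334
vial diff 11 spare 133 screwdriver 13
```

View pics/wrist13.png

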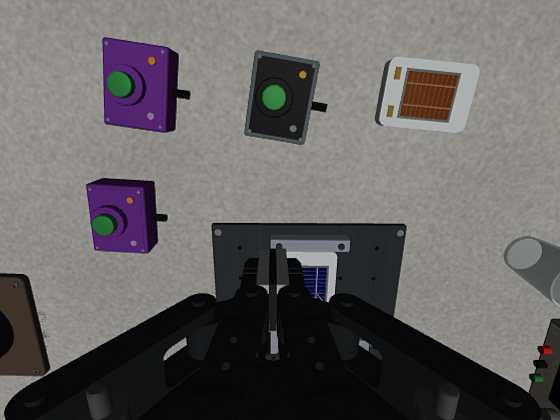

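View pics/top13.png

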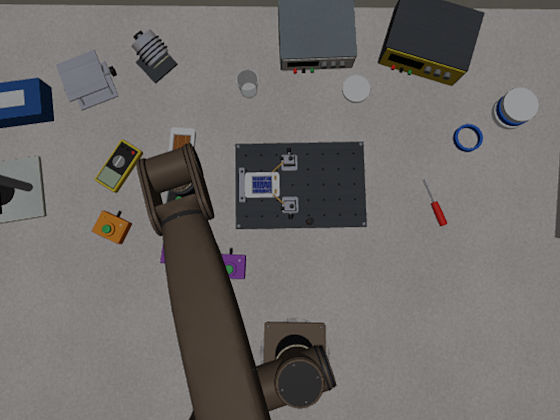

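The wrist view shows the button at (274,97) back up, at 0.063 m as before. The spare holder is in place at (428,95); its top-view difference is only the arm covering it. The top view shows the holder at the stop (262,184), and the vial and screwdriver unchanged. I hand in.

```bash
python3 -c "
from h import *
print(ctrl.sign_off())"
```

```text
the job is handed in; nothing more can be done
None
```

The holder is home against the stop bar and the green button was pressed right down and let go. I handed the job in at about 21 s; sign-off reports no verdict.

**What I did:** I squared the holder onto the push line with a two-finger push on its left side. Then I pushed its rear end with two fingertips through the gap until it stalled on the bar at about 8 N. I pressed the button until it bottomed out (about 6 mm, 17 N) and backed the arm clear.

**Last checks:**
- **Holder position:** the wrist view before the press gave station x 121.7 mm, y 0.5 mm and 0.1° off square, with a gap to the bar of at most about 1 mm. After the press the coarser top view gave x 122.4 mm, y −0.1 mm.
- **Disagreement:** the same top view gave −0.9° for the angle. That fit is poorer because the needles cross the cell; it is still inside the 4° limit.
- **Button height:** depth readings put the button top at 0.062–0.063 m, triangulation at 0.067 m. The finger force agreed with the lower value, and the button read 0.063 m again after release.
- **Other items:** the vial and screwdriver were unchanged in the top view. The arm hid the spare holder there, but the wrist view showed it in place. I felt no side force above about 1 N in the gap.

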